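# Jog the crate conveyor from its control box

## Robot

A 7-joint arm with a two-finger parallel gripper is mounted at the origin on the work surface. World frame = base frame: x ahead of the robot, y to its left, z up, the work surface at z = 0. Lengths are in m, angles in rad, forces in N, time in s.
With the tool pointing down it reaches from about 0.4 to 0.85 m from the base axis. Payload 4.5 kg.
Tool frame: the origin (TCP) lies midway between the tips of the shut fingers; the grasp point (between the pads) lies 19 mm behind it; z points along the fingers, y is the line along which they close (so a half turn about z gives the same grasp; the last joint's range is limited). The gripper opens to 88 mm and grips with 3 to 60 N. Pads are 18 mm wide; open, the fingers measure 123 mm over their backs; the gripper's body (75 mm by 187 mm) begins 45 mm behind the grasp point.
Start: joints at [1.259, 0.689, -0.195, 1.565, 0.157, 0.902, -0.215], TCP at [0.212, -0.588, 0.199] pointing down, gripper open.
Joint ranges: [-3.01, 3.01], [-0.46, 2.08], [-1.47, 1.51], [0.13, 2.56], [-1, 4.14], [0.04, 2.09], [-2.66, 2.66]. Speed limits (rad/s): [2.57, 2.57, 3.14, 3.14, 3.14, 3.14, 3.14].

## Interface

Orientations are given as a unit quaternion [x, y, z, w].
In Python, from plant import sensors, eyes, finish_job gives the robot as it stands.
- The arm moves only by the tool send_rows, never from a script. Its argument "rows" is text: rows parted by semicolons, each of 4 numbers parted by spaces: the shift along the tool's x, y, z normalised to -1 to 1, where 1 is 30 cm, then the turn about the tool's z normalised to -1 to 1, where 1 is 2 pi rad. A call has 1 to 10 rows; each row is the pose to reach, as a shift and turn from the pose commanded when the call began, along the tool's axes at that moment, turning the shorter way round; what a row does not reach only later rows make up. A row lasts 1/12 s, in which the tool goes at most 41.7 mm and 7.16 degrees, less where a joint would pass 70% of its speed; a pose out of reach is approached as far as the arm can. A call with a number of a shift or a turn outside -1 to 1 is refused whole. A call with a gripper value outside its range is refused whole. "jaw" is the closure, from -1 (fully open) to 1 (shut), set as the call begins (left out, the last holds). The fingers move at their own pace and stop on an object; "force" is the grip in N (left out, the last holds). Time passes only in rows, so rows that repeat a pose let the fingers close. It gives the time, the measured TCP pose, the force, the opening and the grip force at its end, in the units of the state.
- sensors.get_state(): the state, without advancing time (a new reading comes with each control period).
- eyes.snapshot(name): name is "side" or "top"; returns (picture, depth): 420x560x3 uint8, red, green, blue; 420x560 float32, m along the optical axis (not along the pixel's ray), 0 where there is no reading.
- eyes.calibration(name): a dict with "fov_y" (degrees; the focal length in pixels is half the picture's height over the tangent of half this angle, whatever the lens; pixels are square), "cx", "cy" (the principal point, pixels), "world_from_camera" (4x4, takes a point from camera to world coordinates). Camera axes: x right, y down, z forward; pixel columns grow to the right and rows downward; lengths in m; the calibration is good to about 2 mm. A picture is of the moment at which its call begins. calibration takes no time and is no camera call.
- finish_job(): hands the job in; it is judged then, once.
The state is a dict: "clock": time; "q": joint angles; "qd": joint speeds; "joint_torque": joint torques, N m; "tool_pos": TCP position; "eef_rot": TCP orientation; "contact_force": force on the tool from outside, world axes, zero at the start; "moment": the same for the moment, N m; "opening": opening from 0.0 (shut) to 1.0 (fully open); "finger_force": force on a finger pad.
Only numpy, scipy, OpenCV 4.12 (cv2) and the standard library are available. Lean on these libraries where they do the work, as an engineer would, in place of code of your own. Each camera call takes 0.05 s, during which the arm holds its last target. There are 200 camera calls.

## Task

Start the crate conveyor in jog mode from the control box on the bench: press the raised end of the wide rocker fully down, then the raised end of the narrow rocker fully down, and last press the flat round button fully down with the fingertips and keep it held, finishing while still holding it down. Do not push the round button before both rockers are on, and do not push the tall mushroom button or shift or lift the jars and the tin lid.

Things in the scene. Friction and masses are not known exactly. Their poses are not given: they have to be found in the camera images.
- panel: Control box, fixed on the bench: pale mint, 220 x 220 mm, 50 mm high; origin at the centre of its underside, x away from the robot (yaw within 0.4 rad). On its lid, at x, y = +-48 mm of the box, sit four switch units whose order changes from start to start, each square with the box within 0.06 rad, with grey bezels 12 mm high (tops 62 mm above the bench).
- wide_unit: Unit of the wide rocker: grey bezel 74 x 58 x 12 mm; origin at the centre of its underside, on the box's lid (z = 50 mm), x as the box's x; the pivot is 13 mm above the origin.
- narrow_unit: Unit of the narrow rocker: grey bezel 74 x 34 x 12 mm; origin at the centre of its underside, on the box's lid, x as the box's x; the pivot is 13 mm above the origin.
- jog_unit: Unit of the flat round button: grey bezel 66 x 66 x 12 mm with the button in it; origin at the centre of its underside, on the box's lid.
- wide (a joint): Wide rocker: dark grey V-shaped paddle 44 mm wide, 60 mm long, pivoting about its unit's y at its middle. rad: 0 = off, the near half level and the far (+x) half raised 0.40 rad, its end 11 mm up; 0.40 = on, far half level, at a hard stop. Starts at 0 to 0.05. Push the raised half straight down: steady friction of 3 to 6 N; it stays where it is left.
- wide_pad (a point): Point to press on the wide rocker: on the upper face of its +x (raised) half, 19 mm from the pivot, on its centre line. It moves with the paddle: 73 mm above the bench when off, 66 mm when on. Its axes turn with the paddle; at 0 rad they are the unit's.
- narrow (a joint): Narrow rocker: dark grey V-shaped paddle 20 mm wide, 60 mm long, pivoting about its unit's y at its middle. rad: 0 = off, the near half level and the far (+x) half raised 0.40 rad, its end 11 mm up; 0.40 = on, far half level, at a hard stop. Starts at 0 to 0.05. Push the raised half straight down: steady friction of 3 to 6 N; it stays where it is left.
- narrow_pad (a point): Point to press on the narrow rocker: on the upper face of its +x (raised) half, 19 mm from the pivot, on its centre line. It moves with the paddle: 73 mm above the bench when off, 66 mm when on. Its axes turn with the paddle; at 0 rad they are the unit's.
- jog (a joint): Flat round button (dark grey, 40 mm across, standing 11 mm above its bezel). m, 0 = up, 0.007 = fully down. Spring return: starts to move at about 2 N, fully down at about 6 N; it comes up again when let go.
- jog_top (a point): Centre of the upper face of the flat round button, 73 mm above the bench when up; moves with it.
- palm (a joint): Tall mushroom button, not to be pushed (dark grey domed head 60 mm across on a 24 mm stem, in a 66 x 66 mm bezel). m, 0 = up, 0.006 = fully down, spring return.
- palm_top (a point): Top centre of the mushroom head, 99 mm above the bench.
- jar_left: Loose amber glass jar with set wax, 72 mm across, 88 mm high, left (+y) of the box; origin at the centre of its underside. Leave it where it stands.
- jar_right: The same kind of jar, right (-y) of the box; origin at the centre of its underside. Leave it where it stands.
- tin_lid: Loose plain metal tin lid lying beyond the box, 76 mm across, 13 mm high; origin at the centre of its underside. Leave it where it lies.

How it is judged:
On the way, in this order (a step that is already met when the one before it is completed fails the run):
1. the wide rocker is pressed on (value of joint wide above 0.3 rad), for 0.1 s.
2. with the wide rocker on, the narrow rocker is pressed on (value of joint each of wide, narrow above 0.3 rad), for 0.1 s.
3. with both on, the round button is pressed down by the fingers (all of step 2 and value of joint jog above 0.005 m and contact force between the fingers and jog_unit above 1.5 N), for 0.2 s.
At the end, for the whole second after the job is handed in: Both rockers are on (joint over 0.30 of 0.40 rad), the round button is held down by the fingers (over 5 of 7 mm, with more than 1.5 N), and the mushroom button is up (under 2 mm) (all of step 3 and value of joint palm below 0.002 m); the arm keeps its last pose, push and grip.
It fails at once if the narrow rocker is pressed (over 0.2 rad) while the wide one is off (under 0.2 rad) (value of joint narrow above 0.2 rad and value of joint wide below 0.2 rad).
It fails at once if the round button is pressed (over 2 mm) while a rocker is off (under 0.3 rad) (value of joint jog above 0.002 m and value of joint any of wide, narrow below 0.3 rad).
It fails at once if the mushroom button is pushed over 2 mm (value of joint palm above 0.002 m).
It fails at once if a jar or the tin lid is shifted or lifted over 10 mm (distance of any of jar_left, jar_right, tin_lid from where it was at the start of the episode above 0.01 m).
It also fails if it takes over 48 s, if anything falls off the work surface, if the arm or the gripper's body presses on something with over 40 N, if the wrist force passes 120 N, or if a joint passes its speed limit or range.

## Working session

There is one attempt and no reset: what is moved stays moved. The work goes in short steps, Python scripts to look and compute and a tool call to move; the robot and the scene stay as the last step left them, time stands still between calls to the robot, and variables do not carry over. Pictures are saved under pics/ and viewed, at most 10 in all, crops included, and the job is handed in when it is done.

Besides the shell and the picture viewer there is one more tool, called after "Emit:" as a command line: name --argument value ..., lists and objects as JSON in quotes. send_rows: Moves the arm, as the interface text tells. Scaled input: -1 to 1 covers 30 cm each way for a shift and 2 pi rad each way for a turn. Its arguments: {"type":"object","properties":{"rows":{"type":"string"},"jaw":{"type":"number"},"force":{"type":"number"}},"required":["rows"]}

```bash
mkdir -p pics; python3 - <<'E'
from plant import sensors, eyes
import cv2,numpy as np
for n in("top","side"):
    p,d=eyes.snapshot(n); c=eyes.calibration(n); print(n,c)
    cv2.imwrite(f"pics/{n}0.png",p[:,:,::-1]); np.savez(f"{n}0.npz",p=p,d=d)
s=sensors.get_state();print(s)
E
```

```text
top {'fov_y': 50.38798284360767, 'cx': 285.889312420673, 'cy': 206.03773305135087, 'world_from_camera': array([[ 0.02857947, -0.99644143,  0.07929497,  0.55144891],
       [-0.99956595, -0.02905607, -0.00486301,  0.01622779],
       [ 0.0071497 , -0.07912157, -0.99683933,  0.88251099],
       [ 0.        ,  0.        ,  0.        ,  1.        ]])}
side {'fov_y': 44.67131667314004, 'cx': 285.6965420385754, 'cy': 205.31838887745792, 'world_from_camera': array([[ 0.70585318, -0.53402808,  0.46538725,  0.20093291],
       [-0.70834282, -0.52780378,  0.46869352, -0.40139853],
       [-0.00466235, -0.66048253, -0.75082694,  0.75780251],
       [ 0.        ,  0.        ,  0.        ,  1.        ]])}
{'clock': 0.1, 'q': array([ 1.25877736,  0.6899109 , -0.19451775,  1.56620042,  0.15729288,
        0.90250976, -0.21512204]), 'qd': array([ 0.00146001, -0.00201795,  0.00098165, -0.00101139,  0.00123037,
        0.0009663 ,  0.00027452]), 'joint_torque': array([-3.64061045e-03, -5.28505325e+01, -1.27163026e+00, -1.53838044e+01,
       -5.25228702e-02,  2.03493553e-03,  7.72337057e-05]), 'tool_pos': array([ 0.21160044, -0.58743342,  0.19829405]), 'eef_rot': array([ 9.85084316e-01,  1.72070389e-01, -1.96928754e-04, -7.95358155e-04]), 'contact_force': array([-0.42421174, -0.18943693,  0.06020988]), 'moment': array([-0.0115583 ,  0.00696904,  0.02446448]), 'finger_force': 0.0, 'opening': 1.0025124553726454}
```

View pics/top0.png

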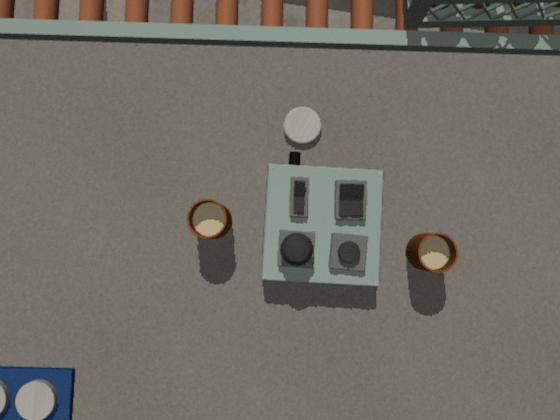

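View pics/side0.png

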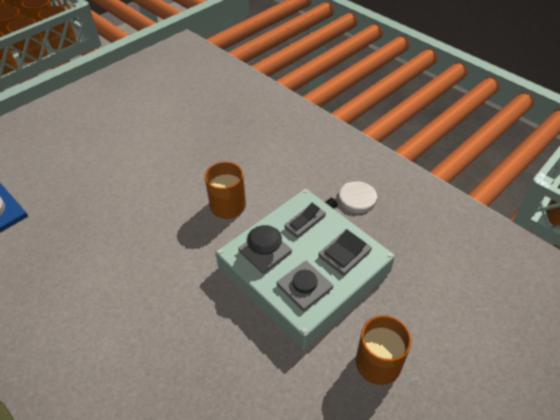

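The top view shows the narrow rocker at far-left (300,198), the wide rocker at far-right (351,201), the mushroom at near-left (297,249) and the round button at near-right (349,252). The side view agrees. Next I'll measure the bezels in both views.

```bash
cat > h.py <<'E'
import numpy as np,cv2
from plant import eyes
def ray(n,uv,z):
    c=eyes.calibration(n);f=210/np.tan(np.radians(c["fov_y"])/2);T=c["world_from_camera"]
    uv=np.atleast_2d(uv).astype(float)
    d=np.c_[(uv[:,0]-c["cx"])/f,(uv[:,1]-c["cy"])/f,np.ones(len(uv))]@T[:3,:3].T
    return T[:3,3]+d*((z-T[2,3])/d[:,2])[:,None]
E
python3 - <<'E'
from h import *
for n in("top","side"):
    z=np.load(f"{n}0.npz");p=z["p"];d=z["d"]
    hsv=cv2.cvtColor(p,cv2.COLOR_RGB2HSV)
    m=((hsv[...,1]>25)&(hsv[...,0]>50)&(hsv[...,0]<100)&(hsv[...,2]>(90 if n=="top" else 60))).astype(np.uint8)
    m[:100 if n=="top" else 180]=0; m[:,:200]=0;m[:,420:]=0
    cs,hi=cv2.findContours(m,cv2.RETR_CCOMP,cv2.CHAIN_APPROX_NONE)
    i=max(range(len(cs)),key=lambda k:cv2.contourArea(cs[k]))
    def rect(c,zz):
        w=ray(n,c.reshape(-1,2),zz)[:,:2].astype(np.float32); r=cv2.minAreaRect(w*1000); return np.round(r[0],1),np.round(r[1],1),round(r[2],1)
    print(n,"lid",rect(cs[i],.05))
    for k,c in enumerate(cs):
        if hi[0][k][3]==i and cv2.contourArea(c)>200: print(" hole",c.reshape(-1,2).mean(0).round(),rect(c,.062))
    # dark inner parts: 
    v=hsv[...,2]; fill=np.zeros_like(m); cv2.drawContours(fill,cs,i,1,-1)
    # depth cloud of high points
    c=eyes.calibration(n);f=210/np.tan(np.radians(c["fov_y"])/2)
    vv,uu=np.nonzero(fill&(d>0)); dd=d[vv,uu]
    P=np.c_[(uu-c["cx"])/f*dd,(vv-c["cy"])/f*dd,dd]@c["world_from_camera"][:3,:3].T+c["world_from_camera"][:3,3]
    print(" depth lid z med",np.median(P[:,2]))
    dark=((v<48)&(fill>0)).astype(np.uint8)
    nn,l,st,ce=cv2.connectedComponentsWithStats(dark)
    for k in range(1,nn):
        if st[k,4]>60: print(" dark",st[k],ce[k].round(1),ray(n,ce[k],.07)[0].round(4))
E
python3 - <<'E'
import cv2
a=cv2.imread('pics/top0.png')[155:290,255:395]
cv2.imwrite('pics/c1.png',cv2.resize(a,None,fx=4,fy=4,interpolation=cv2.INTER_CUBIC))
E
```

```text
top lid (array([499.4, -18.2]), array([ 7.7, 11.4]), 54.4)
 depth lid z med 0.049025053206343205
side lid (array([577.9, -66.8]), array([229.3, 233.5]), 88.2)
 hole [304. 285.] (array([ 534.7, -106.9]), array([74.5, 73.3]), 85.8)
 hole [346. 251.] (array([ 632.2, -109.9]), array([90.3, 66.8]), 1.2)
 hole [264. 247.] (array([542.1,  -5. ]), array([88.3, 83.7]), 87.7)
 hole [304. 219.] (array([632.2, -14.3]), array([44.3, 84.4]), 89.9)
 depth lid z med 0.04979609913856853
 dark [248 234  26  21 153] [256.6 247.3] [ 0.5269 -0.0033  0.07  ]
 dark [293 283  22  11  70] [302.3 289.5] [ 0.5213 -0.1144  0.07  ]
```

View pics/c1.png

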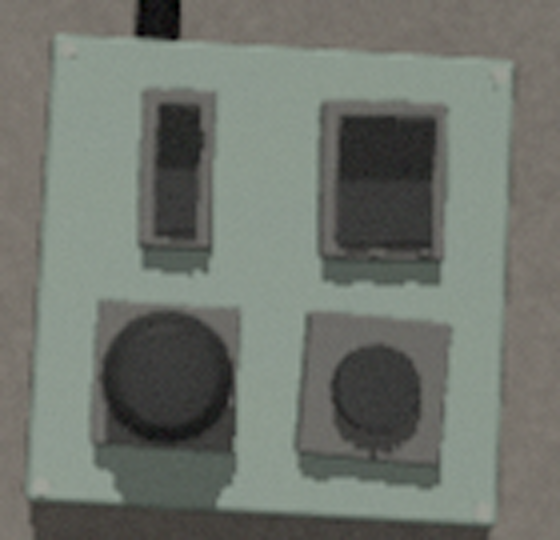

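The crop shows all four units clearly. I'll cast the corners I read from it: the lid spans (55,35) to (495,523), and the bezel corners are also legible.

```bash
python3 - <<'E'
from h import *
C={"lid":(.05,[(55,35),(513,62),(495,523),(28,497)]),"wide":(.062,[(322,101),(447,104),(440,259),(319,257)]),
"narrow":(.062,[(143,89),(216,92),(210,248),(140,245)]),"jog":(.062,[(309,313),(450,326),(440,465),(297,452)]),
"jogtop":(.073,[(335,388),(420,388),(377,346),(377,430)]),"palmhd":(.09,[(103,375),(232,375),(168,311),(168,440)])}
for k,(z,q) in C.items():
    w=ray("top",(np.array(q)+.5)/4-.5+[255,155],z)
    a=w[0]-w[3]+w[1]-w[2]
    print(k,w.mean(0).round(4),"yaw",round(np.arctan2(a[1],a[0]),3),"edges",[round(float(np.linalg.norm(w[i]-w[i-1])),3) for i in range(4)])
    if k=="lid":
        c=w.mean(0);y=np.arctan2(a[1],a[0]);R=np.array([[np.cos(y),-np.sin(y)],[np.sin(y),np.cos(y)]])
        for s in((48,48),(48,-48),(-48,48),(-48,-48)):print("  nominal",s,(c[:2]+R@np.array(s)/1000).round(4))
# side cross-check: dark tops
z=np.load("side0.npz");print("side jog px->",ray("side",(305,280),.073).round(4),"wide bezel c",ray("side",(345,250),.062).round(4))
from plant import sensors
from scipy.spatial.transform import Rotation as Ro
s=sensors.get_state();print(Ro.from_quat(s["eef_rot"]).as_matrix().round(4))
E
```

```text
lid [ 0.5864 -0.0578  0.05  ] yaw -0.027 edges [0.216, 0.216, 0.215, 0.216]
  nominal (48, 48) [ 0.6356 -0.011 ]
  nominal (48, -48) [ 0.6331 -0.107 ]
  nominal (-48, 48) [ 0.5397 -0.0085]
  nominal (-48, -48) [ 0.5371 -0.1045]
wide [ 0.6321 -0.1061  0.062 ] yaw -0.015 edges [0.072, 0.058, 0.072, 0.056]
narrow [ 0.6348 -0.0114  0.062 ] yaw -0.002 edges [0.072, 0.034, 0.072, 0.032]
jog [ 0.536  -0.1041  0.062 ] yaw -0.062 edges [0.064, 0.065, 0.064, 0.066]
jogtop [ 0.5366 -0.1039  0.073 ] yaw -1.694 edges [0.027, 0.038, 0.027, 0.038]
palmhd [ 0.5399 -0.0087  0.09  ] yaw 1.021 edges [0.04, 0.057, 0.04, 0.057]
side jog px-> [[ 0.5355 -0.1066  0.073 ]] wide bezel c [[ 0.6314 -0.1087  0.062 ]]
[[ 9.408e-01  3.390e-01 -7.000e-04]
 [ 3.390e-01 -9.408e-01  1.500e-03]
 [-1.000e-04 -1.600e-03 -1.000e+00]]
```

Emit:
send_rows --rows "0.96 -0.506 0 0.057;0.96 -0.506 0 0.057;0.96 -0.506 0 0.057;0.96 -0.506 0 0.057;0.96 -0.506 0 0.057;0.96 -0.506 0 0.057;0.96 -0.506 0 0.057;0.96 -0.506 0 0.057;0.96 -0.506 0 0.057;0.96 -0.506 0 0.057" --jaw 1 --force 20

```text
clock: 0.93
tool_pos: [0.4331, -0.3451, 0.1987]
eef_rot: [1.0, -0.003, 0.0, -0.001]
contact_force: [1.0, -0.2, 0.6]
opening: 0.27
finger_force: 0.0
```

Emit:
send_rows --rows "0.722 -0.8 0.2 0;0.722 -0.8 0.2 0;0.722 -0.8 0.2 0;0.722 -0.8 0.2 0;0.722 -0.8 0.2 0;0.722 -0.8 0.2 0;0.722 -0.8 0.2 0;0.722 -0.8 0.2 0;0.722 -0.8 0.2 0;0.722 -0.8 0.2 0"

```text
clock: 1.77
tool_pos: [0.6511, -0.1093, 0.1378]
eef_rot: [1.0, -0.005, -0.001, -0.0]
contact_force: [0.1, -0.9, -0.2]
opening: 0.008
finger_force: 0.0
```

Emit:
send_rows --rows "0 0 0.17 0;0 0 0.17 0;0 0 0.17 0;0 0 0.17 0"

```text
clock: 2.1
tool_pos: [0.6496, -0.1125, 0.088]
eef_rot: [1.0, -0.008, -0.001, 0.0]
contact_force: [0.3, -0.9, 0.2]
opening: 0.008
finger_force: 0.0
```

```bash
python3 - <<'E'
from plant import eyes,sensors
import cv2
p,d=eyes.snapshot("side");cv2.imwrite("pics/s1.png",cv2.resize(p[140:350,180:460,::-1],None,fx=2.5,fy=2.5))
s=sensors.get_state();print(s["tool_pos"],s["contact_force"],s["opening"])
E
```

```text
[ 0.65087747 -0.11211439  0.08904574] [-0.09968884  0.04113529 -0.15346087] 0.0040548398435405
```

View pics/s1.png

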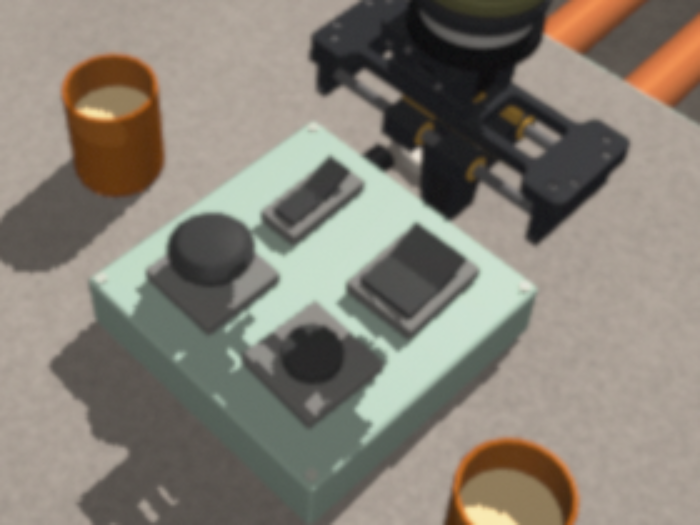

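The shut fingertips show at about crop (450,210), which is full-frame (360,224). That looks further away than the reported TCP, so I'll check the projection.

```bash
python3 - <<'E'
from h import *
from plant import sensors
import cv2
s=sensors.get_state();print(s["tool_pos"],s["eef_rot"],s["clock"])
print("side tip ->",ray("side",(360,224),.089).round(4))
for n in("side","top"):
    c=eyes.calibration(n);f=210/np.tan(np.radians(c["fov_y"])/2)
    q=np.linalg.inv(c["world_from_camera"])@np.r_[s["tool_pos"],1];print(n,q[:2]/q[2]*f+[c["cx"],c["cy"]])
p,d=eyes.snapshot("top");a=p[120:330,200:480,::-1];cv2.imwrite("pics/t1.png",cv2.resize(a,None,fx=2.5,fy=2.5))
E
```

```text
[ 0.65087747 -0.11211439  0.08904574] [ 9.99973826e-01 -7.21308882e-03  3.13032549e-04  4.69764257e-04] 2.15
side tip -> [[ 0.6739 -0.1027  0.089 ]]
side [355.56828794 234.72346425]
top [355.93910407 187.85432944]
```

View pics/t1.png

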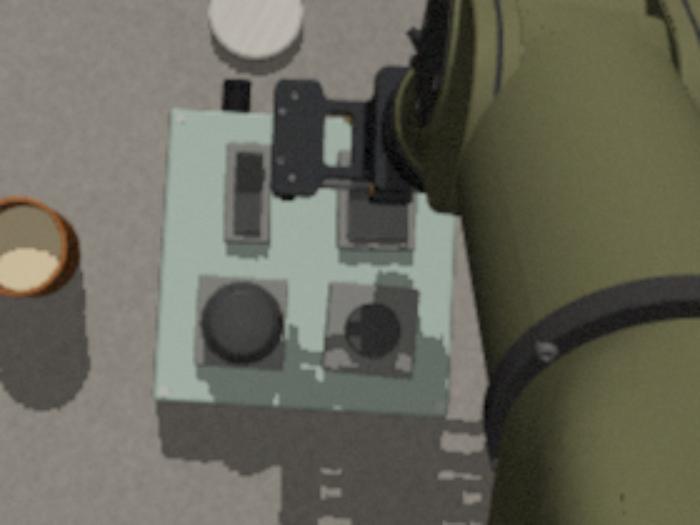

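```bash
cat >> h.py <<'E'
def cloud(n):
    p,d=eyes.snapshot(n);c=eyes.calibration(n);f=210/np.tan(np.radians(c["fov_y"])/2);T=c["world_from_camera"]
    v,u=np.mgrid[:420,:560]
    P=np.stack([(u-c["cx"])/f*d,(v-c["cy"])/f*d,d],-1)@T[:3,:3].T+T[:3,3]
    P[d==0]=np.nan
    return p,P
E
python3 - <<'E'
from h import *
p,P=cloud("side")
for v in range(206,232,2):
    print(v,[tuple((P[v,u]*1000).round().tolist()) for u in (352,356,360,364)])
p,Q=cloud("top")
m=(Q[...,2]>.1)&(Q[...,2]<.25);m[:,:290]=0;m[:,:]&=True
v,u=np.nonzero(m&(np.arange(560)<372)[None]);W=Q[v,u];
k=W[:,1]>-.1;print("top gripper pts x range",np.percentile(W[k,0],[1,50,99]),"y",np.percentile(W[k,1],[1,99]),"z",np.percentile(W[k,2],[1,50,99]))
E
```

```text
206 [(641.0, -104.0, 162.0), (617.0, -127.0, 200.0), (614.0, -136.0, 210.0), (615.0, -142.0, 214.0)]
208 [(641.0, -104.0, 158.0), (642.0, -111.0, 163.0), (615.0, -135.0, 205.0), (616.0, -141.0, 208.0)]
210 [(642.0, -105.0, 153.0), (643.0, -111.0, 157.0), (617.0, -135.0, 199.0), (617.0, -142.0, 204.0)]
212 [(641.0, -105.0, 150.0), (644.0, -111.0, 152.0), (642.0, -119.0, 160.0), (616.0, -142.0, 200.0)]
214 [(642.0, -105.0, 144.0), (644.0, -112.0, 148.0), (641.0, -121.0, 157.0), (641.0, -128.0, 163.0)]
216 [(642.0, -106.0, 139.0), (643.0, -113.0, 144.0), (640.0, -122.0, 155.0), (641.0, -128.0, 159.0)]
218 [(642.0, -107.0, 135.0), (641.0, -114.0, 142.0), (638.0, -123.0, 152.0), (642.0, -128.0, 153.0)]
220 [(641.0, -107.0, 131.0), (642.0, -114.0, 137.0), (640.0, -123.0, 146.0), (645.0, -127.0, 145.0)]
222 [(728.0, -50.0, 2.0), (643.0, -114.0, 130.0), (640.0, -123.0, 141.0), (646.0, -127.0, 140.0)]
224 [(692.0, -75.0, 49.0), (641.0, -116.0, 129.0), (640.0, -124.0, 137.0), (742.0, -68.0, -0.0)]
226 [(687.0, -79.0, 51.0), (728.0, -60.0, -1.0), (639.0, -125.0, 133.0), (738.0, -72.0, 0.0)]
228 [(685.0, -81.0, 49.0), (691.0, -85.0, 48.0), (730.0, -69.0, -1.0), (735.0, -74.0, -0.0)]
230 [(681.0, -84.0, 50.0), (687.0, -88.0, 48.0), (693.0, -93.0, 48.0), (731.0, -77.0, -1.0)]
top gripper pts x range [0.61634384 0.64514759 0.683564  ] y [-0.09548226 -0.01797343] z [0.20319006 0.23548715 0.24534269]
```

```bash
python3 - <<'E'
from h import *
from plant import sensors
for i in range(2):
    p,P=cloud("side");s=sensors.get_state()
    r=P[190:245,345:368];m=(r[...,2]>.08)&(r[...,2]<.17)&(r[...,0]<.66)
    W=r[m];print(s["clock"],s["tool_pos"],s["q"].round(3),"tip z min",np.nanmin(W[:,2]),W[W[:,2]<np.nanmin(W[:,2])+.006].mean(0),W[:,0].min())
E
```

```text
2.35 [ 0.65180896 -0.11074375  0.08958649] [ 0.103  0.865 -0.009  1.547  0.01   0.728 -1.494] tip z min 0.12712387265228986 [ 0.64170592 -0.11038271  0.13030071] 0.6383802620939398
2.4 [ 0.65160305 -0.11051472  0.08927874] [ 0.103  0.865 -0.009  1.547  0.01   0.727 -1.494] tip z min 0.12768116801418772 [ 0.64219609 -0.11107871  0.13116693] 0.6383121799669692
```

The depth data put the visible finger ends near z≈0.13, while the TCP reads 0.089. I'll descend in small steps and let contact force settle which is right.

Emit:
send_rows --rows "0 -0.015 0.02 0;0 -0.015 0.035 0;0 -0.015 0.035 0"

```text
clock: 2.65
tool_pos: [0.6501, -0.1047, 0.0763]
eef_rot: [1.0, -0.006, -0.001, -0.0]
contact_force: [-1.2, 0.2, 0.1]
opening: 0.008
finger_force: 0.0
```

Emit:
send_rows --rows "0 0 0.01 0;0 0 0.02 0;0 0 0.02 0"

```text
clock: 2.9
tool_pos: [0.6504, -0.1059, 0.0707]
eef_rot: [1.0, -0.006, -0.001, 0.0]
contact_force: [-0.1, -1.1, 0.4]
opening: 0.009
finger_force: 0.0
```

```bash
python3 - <<'E'
from plant import eyes,sensors
import cv2
p,d=eyes.snapshot("side");cv2.imwrite("pics/s2.png",cv2.resize(p[160:300,260:440,::-1],None,fx=4,fy=4))
s=sensors.get_state();print(s["tool_pos"],s["contact_force"])
E
```

```text
[ 0.65061171 -0.10585195  0.07103105] [-0.57667186 -0.25737994 -0.53091984]
```

View pics/s2.png

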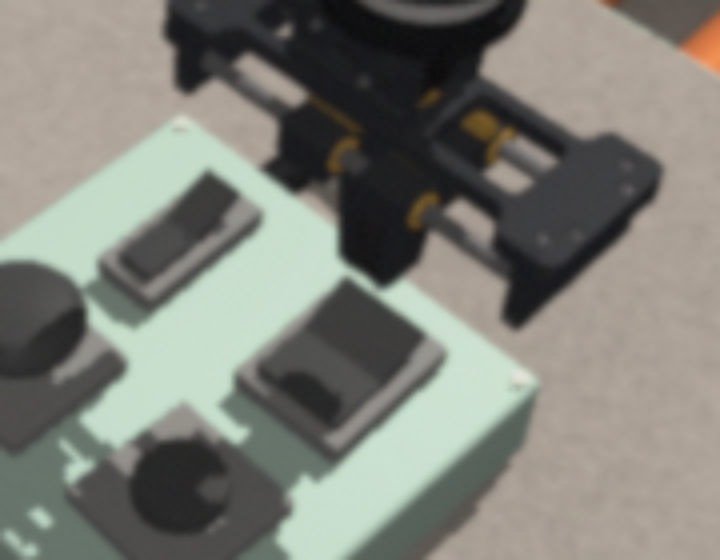

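No contact at a reported z of 0.071, and the fingertip is plainly still above the rocker at about crop (380,285). So the reported z is biased. I'll measure the gripper's visible geometry now.

```bash
python3 - <<'E'
from h import *
p,P=cloud("side")
r=P[160:300,260:440];g=p[160:300,260:440].astype(int)
# finger block: crop/4 u 86..105
f=r[35:73,84:106].reshape(-1,3);f=f[(f[:,2]>.075)&(f[:,0]<.70)]
z0=np.nanpercentile(f[:,2],1);print("tip z",z0,"pts near tip",f[f[:,2]<z0+.01].mean(0),f[f[:,2]<z0+.01].min(0),f[f[:,2]<z0+.01].max(0))
b=r[40:85,122:168].reshape(-1,3);b=b[(b[:,2]>.075)];print("right plate",np.nanpercentile(b,[1,50,99],axis=0).round(3))
for v,u in((80,129),(76,129),(70,128),(70,95),(66,95),(60,95),(50,95)):print(v,u,r[v,u].round(3))
E
```

```text
tip z 0.10958032713872475 pts near tip [ 0.64313279 -0.10680527  0.11168368] [ 0.63776097 -0.121212    0.07533514] [ 0.65798126 -0.08740069  0.11942004]
right plate [[ 0.613 -0.201  0.176]
 [ 0.636 -0.189  0.216]
 [ 0.679 -0.151  0.219]]
80 129 [ 0.615 -0.191  0.181]
76 129 [ 0.614 -0.191  0.19 ]
70 128 [ 0.614 -0.187  0.2  ]
70 95 [ 0.638 -0.118  0.119]
66 95 [ 0.639 -0.116  0.125]
60 95 [ 0.641 -0.113  0.137]
50 95 [ 0.616 -0.127  0.193]
```

The gripper body sits 65 mm behind the tip, as specified. The reported z is therefore about 40 mm low, while x and y agree. I'll continue down guided by force.

Emit:
send_rows --rows "0 0 0.045 0;0 0 0.09 0;0 0 0.09 0"

```text
clock: 3.25
tool_pos: [0.6483, -0.1053, 0.041]
eef_rot: [1.0, -0.006, -0.003, -0.0]
contact_force: [-1.0, -0.4, -0.0]
opening: 0.004
finger_force: 0.0
```

Emit:
send_rows --rows "0 0 0.01 0;0 0 0.02 0;0 0 0.03 0;0 0 0.03 0"

```text
clock: 3.58
tool_pos: [0.6517, -0.1058, 0.0356]
eef_rot: [1.0, -0.006, 0.001, 0.0]
contact_force: [0.4, -0.4, -0.2]
opening: 0.008
finger_force: 0.1
```

Emit:
send_rows --rows "0 0 0.01 0;0 0 0.015 0;0 0 0.015 0"

```text
clock: 3.83
tool_pos: [0.6525, -0.1058, 0.0316]
eef_rot: [1.0, -0.006, 0.002, 0.0]
contact_force: [2.3, 0.5, 3.1]
opening: 0.002
finger_force: 1.4
```

Emit:
send_rows --rows "0 0 0.008 0;0 0 0.015 0;0 0 0.015 0"

```text
clock: 4.08
tool_pos: [0.6522, -0.1058, 0.0268]
eef_rot: [1.0, -0.006, 0.001, 0.0]
contact_force: [3.7, 1.0, 3.4]
opening: 0.0
finger_force: 2.4
```

Contact and movement of the paddle; next I'll push on to the stop.

Emit:
send_rows --rows "0 0 0.008 0;0 0 0.012 0;0 0 0.012 0"

```text
clock: 4.33
tool_pos: [0.6523, -0.1058, 0.0266]
eef_rot: [1.0, -0.006, 0.001, 0.0]
contact_force: [-2.8, 1.4, 26.2]
opening: 0.007
finger_force: 13.1
```

Emit:
send_rows --rows "0 0 0.005 0;0 0 0.01 0;0 0 0.01 0"

```text
clock: 4.58
tool_pos: [0.6524, -0.1059, 0.0264]
eef_rot: [1.0, -0.006, 0.002, 0.0]
contact_force: [-8.2, 2.4, 43.8]
opening: 0.004
finger_force: 22.2
```

Hard stop reached at reported z 0.0266, so the wide rocker is on. I'll lift and go over the narrow one.

Emit:
send_rows --rows "0 0 -0.1 0;0 0 -0.15 0;0.003 -0.1 -0.15 0;0.003 -0.2 -0.15 0;0.003 -0.314 -0.15 0;0.003 -0.314 -0.15 0;0.003 -0.314 -0.15 0;0.003 -0.314 -0.15 0"

```text
clock: 5.25
tool_pos: [0.6513, -0.0127, 0.0639]
eef_rot: [1.0, -0.006, -0.002, 0.001]
contact_force: [0.3, -1.1, -0.4]
opening: 0.007
finger_force: 0.0
```

```bash
python3 - <<'E'
from h import *
import cv2
from plant import sensors
p,P=cloud("side");cv2.imwrite("pics/s3.png",cv2.resize(p[140:310,200:420,::-1],None,fx=3.5,fy=3.5))
s=sensors.get_state();print(s["tool_pos"],s["contact_force"])
W=P[(P[...,2]>.085)&(P[...,2]<.13)&(P[...,0]>.6)&(P[...,0]<.7)&(P[...,1]>-.05)&(P[...,1]<.04)]
print(W.min(0),W.max(0))
E
```

```text
[ 0.65163882 -0.01382323  0.06410215] [-0.05656068  0.20864433  0.39728461]
[ 0.63873774 -0.03025922  0.10204867] [0.66103923 0.00191952 0.12994344]
```

View pics/s3.png

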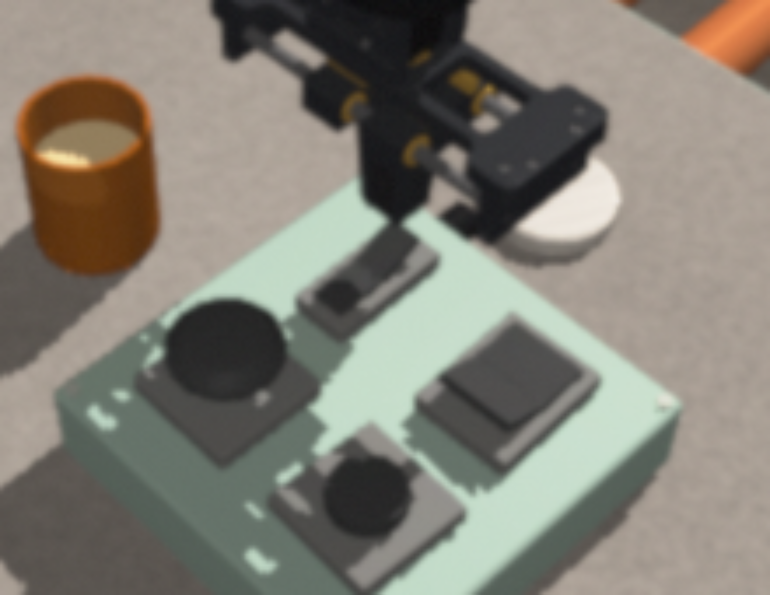

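The wide rocker has flipped: its far half is level and its near half is up, at around crop (510,385). The fingers are above the raised end of the narrow rocker, so I'll press it.

Emit:
send_rows --rows "0.008 0 0.04 0;0.008 0 0.08 0;0.008 0 0.095 0;0.008 0 0.11 0;0.008 0 0.12 0;0.008 0 0.13 0;0.008 0 0.14 0;0.008 0 0.14 0"

```text
clock: 5.97
tool_pos: [0.6568, -0.0125, 0.0266]
eef_rot: [1.0, -0.007, 0.001, 0.0]
contact_force: [-4.0, -2.1, 24.5]
opening: 0.005
finger_force: 12.5
```

Emit:
send_rows --rows "0 0 0.005 0;0 0 0.005 0;0 0 -0.1 0;0 0 -0.22 0;-0.1 0.08 -0.22 0;-0.2 0.16 -0.22 0;-0.3 0.23 -0.22 0;-0.397 0.31 -0.22 0;-0.397 0.31 -0.22 0;-0.397 0.31 -0.22 0"

```text
clock: 6.8
tool_pos: [0.5313, -0.1045, 0.0885]
eef_rot: [1.0, -0.008, -0.003, 0.0]
contact_force: [0.4, 0.6, 0.5]
opening: 0.005
finger_force: 0.0
```

Emit:
send_rows --rows "0 0 0 0;0 0 0 0"

```text
clock: 6.97
tool_pos: [0.5359, -0.1015, 0.0886]
eef_rot: [1.0, -0.005, -0.0, -0.001]
contact_force: [1.5, -0.1, -1.3]
opening: 0.001
finger_force: 0.0
```

```bash
python3 - <<'E'
from h import *
import cv2
from plant import sensors
p,P=cloud("side");cv2.imwrite("pics/s4.png",cv2.resize(p[140:310,200:420,::-1],None,fx=3.5,fy=3.5))
s=sensors.get_state();print(s["tool_pos"],s["contact_force"])
W=P[(P[...,2]>.102)&(P[...,2]<.15)&(P[...,0]>.5)&(P[...,0]<.58)&(P[...,1]>-.15)&(P[...,1]<-.05)]
print(W.min(0),W.max(0))
E
```

```text
[ 0.53603084 -0.10150732  0.08864263] [-0.85646219 -0.41886407 -1.09781958]
[ 0.52313711 -0.11844169  0.12614052] [ 0.54489982 -0.08834836  0.14983185]
```

View pics/s4.png

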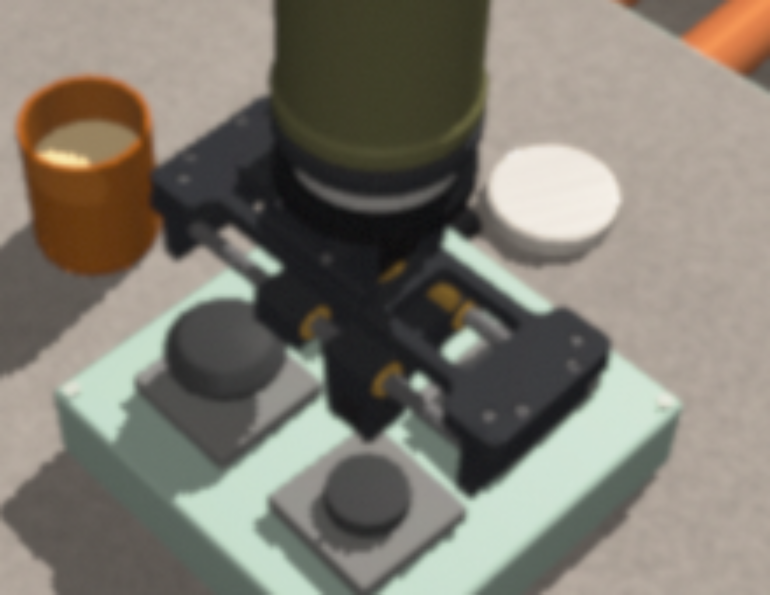

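The tips are above the round button and clear of the mushroom. The narrow rocker stopped at the same z as the wide one, so both are on. I'll press the button now.

Emit:
send_rows --rows "0 0.007 0.06 0;0 0.007 0.12 0;0 0.007 0.16 0;0 0.007 0.175 0;0 0.007 0.185 0;0 0.007 0.195 0;0 0.007 0.205 0;0 0.007 0.213 0;0 0.007 0.213 0;0 0.007 0.213 0"

```text
clock: 7.85
tool_pos: [0.5352, -0.1041, 0.0267]
eef_rot: [1.0, -0.006, 0.0, -0.0]
contact_force: [-4.2, 4.0, 13.9]
opening: 0.004
finger_force: 7.0
```

Emit:
send_rows --rows "0 0 0.004 0;0 0 0.007 0;0 0 0.007 0;0 0 0.007 0"

```text
clock: 8.18
tool_pos: [0.5353, -0.1041, 0.0264]
eef_rot: [1.0, -0.006, 0.001, -0.0]
contact_force: [-7.2, 4.5, 31.9]
opening: 0.006
finger_force: 15.6
```

```bash
python3 - <<'E'
from h import *
from plant import sensors
s=sensors.get_state();print(s["tool_pos"],s["contact_force"])
p,P=cloud("top")
for nm,x,y in(("wide near",.607,-.1057),("wide far",.655,-.1064),("narrow near",.610,-.0113),("narrow far",.660,-.0115)):
    m=(abs(P[...,0]-x)<.005)&(abs(P[...,1]-y)<.006)&(P[...,2]<.12);print(nm,m.sum(),np.median(P[m][:,2]) if m.any() else None)
p,P=cloud("side")
for nm,x,y in(("wide near",.607,-.1057),("wide far",.655,-.1064),("narrow near",.610,-.0113),("narrow far",.660,-.0115)):
    m=(abs(P[...,0]-x)<.005)&(abs(P[...,1]-y)<.006)&(P[...,2]<.12);print(nm,m.sum(),np.median(P[m][:,2]) if m.any() else None)
E
```

```text
[ 0.53526044 -0.10412719  0.02638888] [-7.15473726  4.48257657 31.89299209]
wide near 36 0.07501604814553403
wide far 34 0.06541205825726365
narrow near 40 0.07477945383066453
narrow far 30 0.06532413396279857
wide near 0 None
wide far 33 0.06487591347845556
narrow near 0 None
narrow far 0 None
```

Both rockers measure on, with the far halves level at about 65 mm and the near halves raised. The button is fully down at 32 N, so I'll hand in.

```bash
python3 -c "
from plant import finish_job
print(finish_job())"
```

```text
the job is handed in; nothing more can be done
None
```

The job is handed in with both rockers pressed on (wide first, then narrow) and the round button held fully down by the fingertips at about 32 N; as far as I could see, the mushroom button, jars and tin lid were not touched, and the judge's verdict was not returned.

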